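# Check the depth of a carved hollow with a sprung-pin gauge

## Robot

A 7-joint arm with a two-finger parallel gripper is mounted at the origin on the work surface. World frame = base frame: x ahead of the robot, y to its left, z up, the work surface at z = 0. Lengths are in m, angles in rad, forces in N, time in s.
With the tool pointing down it reaches from about 0.35 to 0.9 m from the base axis. Payload 8.1 kg.
Tool frame: the origin (TCP) lies at the very end of the fingers, on their centre line; the grasp point (between the pads) lies 19 mm behind it (arm.hold_point_z is the distance from the TCP to the grasp point, in m); z points along the fingers, y is the direction in which the jaws open and shut (so a half turn about z gives the same grasp; the last joint's range is limited). The gripper opens to 85 mm and grips with 20 to 120 N. Pads are 22 mm wide; open, the fingers measure 114 mm over their backs; the gripper's body (76 mm by 85 mm) begins 54 mm behind the grasp point. The pads swing forward as they close: fully open they stand 13 mm farther back than shut.
Start: joints at [-0.103, 0.434, 0.025, 1.573, -0.012, 1.134, -0.075], TCP at [0.625, -0, 0.231] pointing down, gripper open.
Joint ranges: [-2.62, 2.62], [-0.44, 2.09], [-1.27, 1.32], [0.08, 2.57], [-1.32, 4.46], [0.12, 2], [-2.74, 2.74]. Speed limits (rad/s): [2.22, 2.22, 3.01, 3.01, 3.14, 3.14, 3.14].

## Interface

Orientations are given as a unit quaternion [w, x, y, z].
In Python, from rig import arm gives the robot as it stands. Calls block until the motion is done:
- arm.movep(position, orientation): joint-space move of the TCP to a pose.
- arm.movel(position, orientation=None, vel=0.15, force_limit=None): straight line of the TCP; orientation=None keeps the orientation; vel is the mean speed in m/s. With force_limit (N) it stops when the force on the tool has changed by that much, and returns True; else False.
- arm.goto_joints(angles): joint-space move.
- arm.move_gripper(opening): finger opening in m; the grip force is fixed at half the most; returns when the fingers have stopped.
- arm.hold(seconds).
- arm.solve_ik(position, orientation): joint angles nearest the present ones, or None.
- arm.get_state(): the state.
- arm.read_camera(name): name is "scene" or "side" or "wrist"; returns a dict with "pixels" (420x560x3 uint8, red, green, blue), "z_map" (420x560 float32, m along the optical axis (not along the pixel's ray), 0 where there is no reading), "fx", "fy", "cx", "cy" (pixels), "eye" and "rotation" of the camera in the world; the wrist camera has in their place "T_tool_cam" (4x4, takes a point from camera to tool coordinates, whose origin is the TCP and whose axes are the flange's). Camera axes: x right, y down, z forward; pixel columns grow to the right and rows downward; lengths in m; the calibration is good to about 2 mm. The wrist camera is an equidistant fisheye: a pixel r from the principal point sees the ray r / f radians off the axis. A picture is of the moment at which its call begins: read the wrist's pose just before it.
A pose or a line that the arm cannot do raises arm.PlanningError and nothing moves.
- arm.close_job(): hands the job in, once; it reports no verdict.
The state is a dict: "time_s": time; "joint_positions": joint angles; "joint_vel": joint speeds; "effort": joint torques, N m; "tool_pos": TCP position; "eef_rot": TCP orientation; "contact_force": force on the tool from outside, world axes, zero at the start; "wrist_torque": the same for the moment, N m; "opening": finger opening in m.
Only numpy, scipy, OpenCV 4.12 (cv2) and the standard library are available. Lean on these libraries where they do the work, as an engineer would, in place of code of your own. Each camera call takes 0.05 s, during which the arm holds its last target. There are 200 camera calls.

## Task

Stand the depth gauge on the dark clay tile with the white leaf pattern, over its round hollow, and push the orange knob down until the pin touches the bottom of the hollow. Keep it pressed for a second so that the depth can be read, then let the pin spring back up and leave the gauge standing there. Do not shove the tile about and do not disturb the little vase.

Things in the scene. Friction and masses are not known exactly. Their poses are not given: they have to be found in the camera images.
- gauge: Loose depth gauge, 0.34 kg, standing upright. Flat round aluminium foot 84 mm across and 8 mm thick; on it an upright black barrel 36 mm across, from 8 to 46 mm above the underside (the place to grip); above it a steel stem with an orange knob 32 mm across, 10 mm thick, its flat top 72 mm above the underside when the pin is up. Origin: centre of the underside of the foot; z up along the pin. Round, so its yaw does not matter.
- pin (a joint): How far the gauge's knob and pin are pushed down, in m: 0 up, 0.015 at the stop. A spring pushes them up with 1.3 N at the top and 4.5 N at 13 mm. The pin is 6 mm thick, on the gauge's axis; its tip is 1 mm inside the foot at 0, so with the foot over the 12 mm deep hollow it touches bottom at 0.013. On a flat surface it stops at 0.001.
- leaf_tile: Loose square slab of firm dark brown clay, 120 x 120 x 30 mm, 0.8 kg, lying flat, with white leaf shapes all over its top. In the middle of the top a round flat-bottomed hollow, 44 mm across and 12 mm deep, with a terracotta-coloured floor. Origin: centre of the underside, right below the hollow; z up. The top is 30 mm above the origin. The dark tile without leaves and the white plaster one have the same shape but are not to be measured.
- vase: Loose small brown clay vase with a thin neck, 76 mm across at the belly, 90 mm tall; a bystander. Origin: centre of its underside.
There are look-alikes about, which are no part of the job. What is shaped like the gauge but purple or red is not meant.

How it is judged:
By the outcome, as a careful person would: the job done as asked, in the order asked, and still so for the second after the job is handed in, with the robot touching nothing.
It also fails if it takes over 42 s, if anything falls off the work surface, if the arm or the gripper's body presses on something with over 40 N, if the wrist force passes 120 N, or if a joint passes its speed limit or range.

## Working session

There is one attempt and no reset: what is moved stays moved. The work goes in short steps, each a Python script; the robot and the scene stay as the last script left them, time stands still between calls to the robot, and variables do not carry over. Pictures are saved under pics/ and viewed, about 8 in all and at most 12, crops included, and the job is handed in when it is done.

```bash
ls; mkdir -p pics
cat > h.py <<'E'
import numpy as np, cv2
from rig import arm
def save(n,im,s=1): cv2.imwrite('pics/'+n,cv2.resize(im[:,:,::-1],None,fx=s,fy=s,interpolation=cv2.INTER_CUBIC))
def pt(c,u,v,d=None,z=None):
    r=np.array([(u-c['cx'])/c['fx'],(v-c['cy'])/c['fy'],1.]); R=np.array(c['rotation']).reshape(3,3); e=np.array(c['eye'])
    w=R@r
    return e+w*(d if z is None else (z-e[2])/w[2])
E
python3 - <<'E'
from h import *
import pickle
cs={n:arm.read_camera(n) for n in('scene','side')}
pickle.dump(cs,open('c0.pkl','wb'))
for n,c in cs.items(): save(n+'0.png',c['pixels'],1.4); print(n,c['fx'],c['cx'],c['cy'],c['eye'],c['rotation'])
s=arm.get_state(); print(s['time_s'],s['tool_pos'],s['eef_rot'],s['opening'])
E
```

```text
pics
scene 455.38280533633355 275.6377609864848 214.92089200026737 [0.97921178 0.48603297 0.49173091] [-0.17989399  0.34458226  0.81714111 -0.42565434]
side 428.68637320996504 281.12661886465986 216.15175394330927 [0.12334173 0.53072    0.53305633] [ 0.12785751 -0.28101012  0.85656936 -0.41349087]
0.1 [ 6.24568437e-01 -6.06233313e-05  2.30636482e-01] [-4.39388371e-04  7.07143721e-01  7.07069518e-01 -5.11410495e-04] 0.08581146550083012
```

Run:
```python
s=open('h.py').read().replace("R=np.array(c['rotation']).reshape(3,3)","R=RQ(c['rotation'])").replace("from rig","from scipy.spatial.transform import Rotation as Ro\nRQ=lambda q:Ro.from_quat(np.array(q)[[1,2,3,0]]).as_matrix()\nfrom rig")
open('h.py','w').write(s)
```

```text
(no output)
```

View pics/scene0.png

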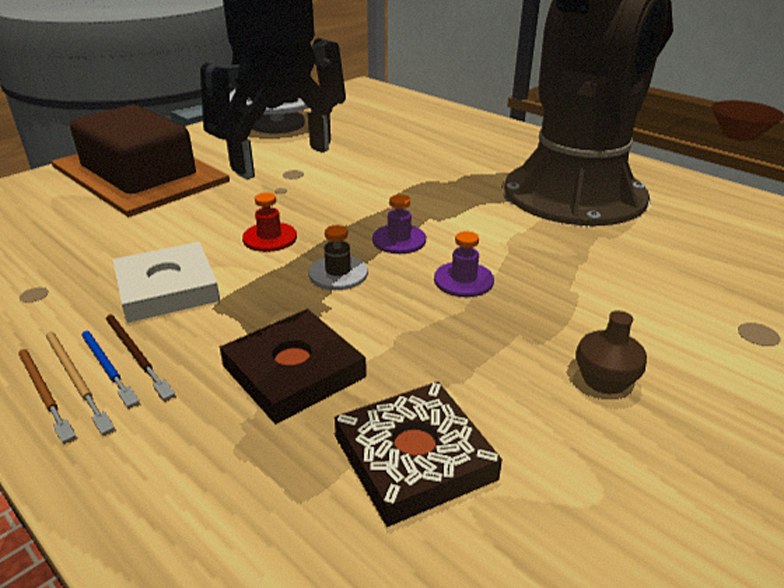

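View pics/side0.png

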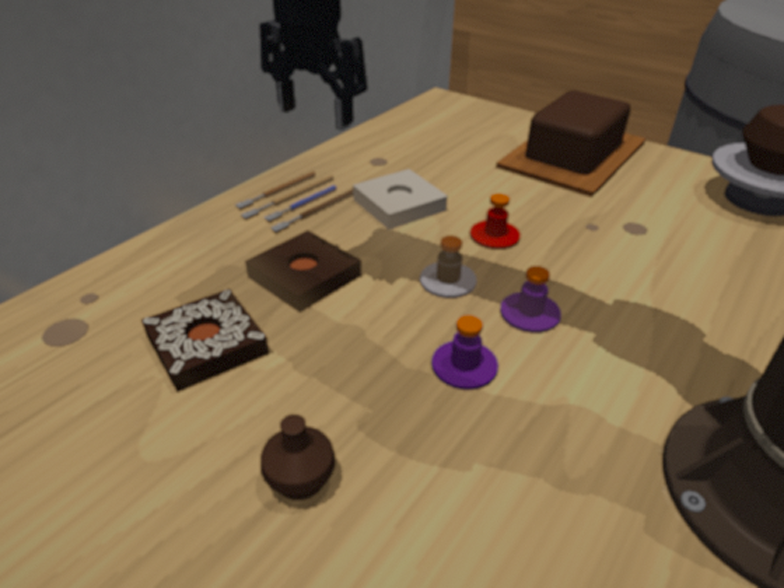

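Scene view (784×588 display): shaped like the gauge are red (268,225), grey foot with black barrel (337,262), purple (400,228) and purple (465,270). Tiles are leaf (415,445), plain dark (293,358) and white (165,280). The vase is at (611,355). My choice is the grey/black one (side view 448,268) and the leaf tile (side view 204,335). Next I measure both in two views.

```bash
cat >> h.py <<'E'
def blob(c,u,v,r,lo,hi):
    "mask centroid of the blob nearest (u,v) in HSV range"
    hsv=cv2.cvtColor(c['pixels'],cv2.COLOR_RGB2HSV); m=cv2.inRange(hsv,lo,hi); k=np.zeros_like(m); cv2.circle(k,(u,v),r,255,-1); m&=k
    n,l,st,ce=cv2.connectedComponentsWithStats(m); i=1+np.argmax(st[1:,4]); return ce[i],st[i],l==i
def tri(c1,p1,c2,p2):
    A=[];b=[]
    for c,p in((c1,p1),(c2,p2)):
        e=np.array(c['eye']);d=pt(c,*p,d=1)-e;d/=np.linalg.norm(d);P=np.eye(3)-np.outer(d,d);A.append(P);b.append(P@e)
    x=np.linalg.lstsq(np.vstack(A),np.hstack(b),rcond=None)[0]
    return x,[np.linalg.norm(P@x-q)*1e3 for P,q in zip(A,b)]
E
python3 - <<'E'
from h import *
import pickle
cs=pickle.load(open('c0.pkl','rb')); a,b=cs['scene'],cs['side']
O=((3,130,60),(18,255,255))
for n,p,q,r in(('knob',(240,166),(322,174),14),('floor',(296,315),(146,236),18)):
    out=[blob(c,*x,r,*O) for c,x in((a,p),(b,q))]
    print(n,[(o[0].round(1),o[1]) for o in out],tri(a,out[0][0],b,out[1][0]))
    for c,o in zip((a,b),out):
        ys,xs=np.where(o[2]); P=np.array([pt(c,x,y,d=c['z_map'][y,x]) for x,y in zip(xs,ys) if c['z_map'][y,x]>0]); print(np.median(P,0),P[:,2].min(),P[:,2].max())
# foot / tile top from depth, per view
for n,c,uv,R in(('scene',a,(240,190),40),('side',b,(320,195),40),('scene tile',a,(297,318),65),('side tile',b,(146,238),55)):
    v,u=np.mgrid[uv[1]-R:uv[1]+R,uv[0]-R:uv[0]+R]; d=c['z_map'][v,u]
    P=np.array([pt(c,x,y,d=z) for x,y,z in zip(u.ravel(),v.ravel(),d.ravel()) if z>0])
    lo,hi=((.024,.036) if 'tile' in n else (.004,.014))
    S=P[(P[:,2]>lo)&(P[:,2]<hi)]
    if 'tile' in n:
        S=S[np.linalg.norm(S[:,:2]-np.median(S[:,:2],0),axis=1)<.09]; print(n,len(S),S[:,2].mean(),cv2.minAreaRect(S[:,:2].astype(np.float32)))
    K=P[(P[:,2]>.055)&(P[:,2]<.085)]
    if 'tile' not in n: print(n,'knob pts',len(K),K.mean(0),K[:,2].max())
# vase, approx
print('vase',pt(a,436,228,d=a['z_map'][228+25,436]),pt(a,436,275,z=0))
im=a['pixels'][130:390,150:400]; save('crop.png',im,3*.75)
E
```

```text
knob [(array([240.9, 166.6]), array([231, 160,  23,  16, 207], dtype=int32)), (array([321.8, 173.8]), array([314, 168,  16,  13, 160], dtype=int32))] (array([ 0.47372056, -0.09984144,  0.06699521]), [np.float64(0.8745035639788142), np.float64(0.8745035639788151)])
[ 0.47597648 -0.10052552  0.07103825] -0.0008228855440031158 0.0743440007096644
[ 0.47206196 -0.0966785   0.07140043] -0.0025433143079017784 0.07369817779435295
floor [(array([296.1, 315.7]), array([281, 307,  30,  19, 433], dtype=int32)), (array([145.1, 236.3]), array([134, 231,  23,  12, 195], dtype=int32))] (array([0.6512122 , 0.20520509, 0.02347179]), [np.float64(0.7670460091503231), np.float64(0.7670460091503316)])
[0.6483223  0.20354659 0.01888603] 0.015991474018331675 0.03168968295830776
[0.65717439 0.20108592 0.01847913] 0.015246350810654286 0.02110743189284503
scene knob pts 170 [ 0.47842372 -0.09765007  0.07027285] 0.0743440007096644
side knob pts 325 [ 0.41808261 -0.03098329  0.07098425] 0.07456563722503201
scene tile 5760 0.030400997730629563 ((0.6506851315498352, 0.2049669474363327), (0.12290144711732864, 0.12101355940103531), 70.33135986328125)
side tile 3004 0.02991599899514971 ((0.6494598388671875, 0.20511578023433685), (0.12037337571382523, 0.1256304681301117), 70.47947692871094)
vase [0.41913756 0.27604415 0.08514309] [0.41657931 0.293456   0.        ]
```

View pics/crop.png

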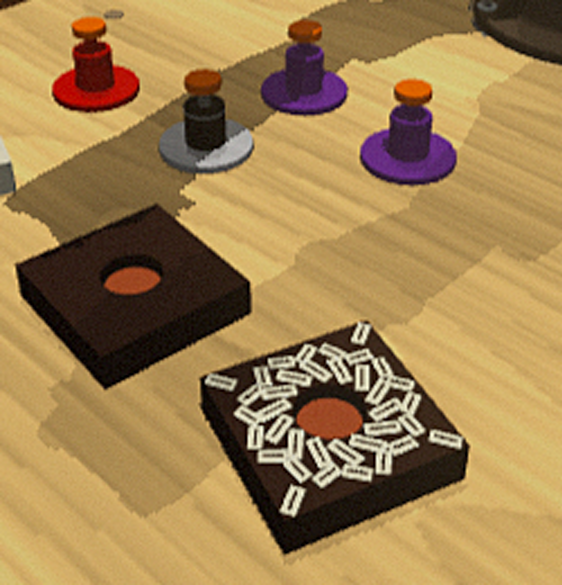

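The crop shows the grey-footed gauge with the black barrel at (205,110) and the leaf tile at (330,420), with nothing on it; both choices hold. Next: neighbours, grasp yaw, and a closer look with the wrist camera.

```bash
cat >> h.py <<'E'
def Q(yaw): # tool down, jaw axis (tool y) at yaw in the world
    y=np.array([np.cos(yaw),np.sin(yaw),0]);z=np.array([0,0,-1.]);x=np.cross(y,z)
    q=Ro.from_matrix(np.c_[x,y,z]).as_quat(); return q[[3,0,1,2]]
def wray(c,s,u,v):
    dx,dy=(u-c['cx']),(v-c['cy']); th=np.hypot(dx/c['fx'],dy/c['fy']); ph=np.arctan2(dy/c['fy'],dx/c['fx'])
    d=np.array([np.sin(th)*np.cos(ph),np.sin(th)*np.sin(ph),np.cos(th)]); T=np.array(c['T_tool_cam']); R=RQ(s['eef_rot'])
    return np.array(s['tool_pos'])+R@T[:3,3], R@T[:3,:3]@d
def wpt(c,s,u,v,z):
    e,d=wray(c,s,u,v); return e+d*(z-e[2])/d[2]
E
python3 - <<'E'
from h import *
import pickle
cs=pickle.load(open('c0.pkl','rb')); a,b=cs['scene'],cs['side']
O=((3,130,60),(18,255,255))
for n,p,q in(('red',(189,143),(357,144)),('p1',(286,144),(383,196)),('p2',(333,171),(335,233))):
    print(n,tri(a,blob(a,*p,12,*O)[0],b,blob(b,*q,12,*O)[0])[0])
q0=np.array(arm.get_state()['joint_positions'])
for k in range(0,12):
    y=k*np.pi/12*2-np.pi; j=arm.solve_ik([.4745,-.099,.013],Q(y)); j2=arm.solve_ik([.65,.205,.043],Q(y))
    print(round(np.degrees(y)),None if j is None else np.round(j,2)[[0,4,6]],None if j2 is None else np.round(j2,2)[[0,4,6]])
E
```

```text
red [ 0.47918028 -0.25632668  0.06185005]
p1 [ 0.34249374 -0.10555632  0.06747865]
p2 [0.36319353 0.03780242 0.06768093]
-180 [-0.33 -0.62 -2.43] [0.2  0.91 2.09]
-150 [-0.26 -0.52 -2.  ] [-0.73 -0.5  -2.59]
-120 [-0.18 -0.39 -1.61] [-0.66 -0.39 -2.15]
-90 [-0.11 -0.3  -1.18] [-0.58 -0.28 -1.72]
-60 [-0.04 -0.19 -0.77] [-0.51 -0.18 -1.28]
-30 [ 0.02 -0.1  -0.33] [-0.43 -0.07 -0.85]
0 [ 0.09 -0.01  0.11] [-0.37  0.02 -0.4 ]
30 [0.15 0.07 0.55] [-0.31  0.1   0.06]
60 [0.22 0.17 0.98] [-0.26  0.18  0.52]
90 [0.29 0.26 1.41] [-0.18  0.28  0.96]
120 [0.38 0.38 1.83] [-0.12  0.38  1.41]
150 [0.45 0.47 2.26] [-0.05  0.47  1.86]
```

Run:
```python
from h import *
arm.movep([.4745,-.099,.17],Q(0))
s=arm.get_state(); c=arm.read_camera('wrist'); import pickle; pickle.dump((s,c),open('w1.pkl','wb'))
print(s['time_s'],s['tool_pos'],c['fx'],c['cx'],c['cy'],c['T_tool_cam']); save('w1.png',c['pixels'],1.4)
```

```text
0.8833 [ 0.47525785 -0.09877263  0.17040678] 325.19226210127806 278.950381311121 211.31723384647114 [[ 1.59851102e-04 -9.63533950e-01 -2.67586065e-01  6.69687980e-02]
 [ 9.99999983e-01  1.77922891e-04 -4.32894240e-05 -2.24324802e-05]
 [ 8.93205159e-05 -2.67586054e-01  9.63533962e-01 -1.42913686e-01]
 [ 0.00000000e+00  0.00000000e+00  0.00000000e+00  1.00000000e+00]]
```

View pics/w1.png

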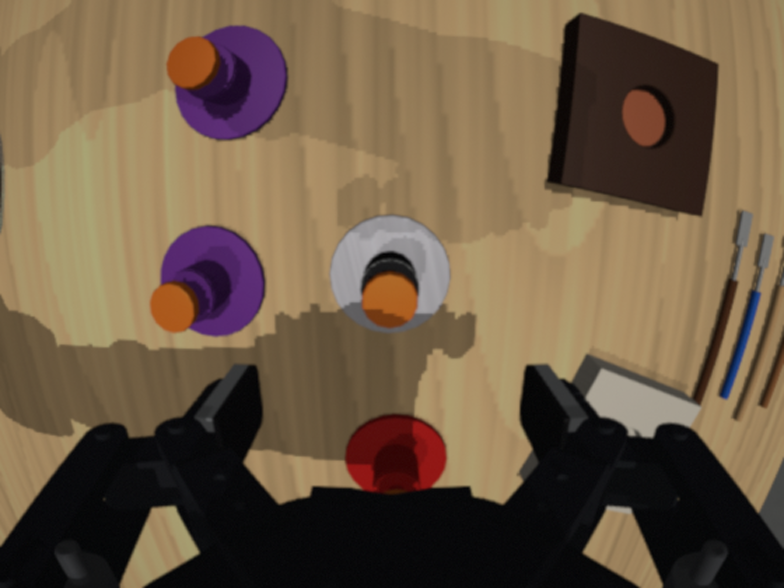

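The wrist view shows the knob centred at (390,300), the foot circle at (391,273) and the white tile's corner at (590,357). Next I compute these, grasp and lift.

Run:
```python
from h import *
import pickle
s,c=pickle.load(open('w1.pkl','rb'))
o,st,_=blob(c,278,214,26,(3,130,60),(18,255,255)); print(o,st)
k=wpt(c,s,*o,.071); f=wpt(c,s,391/1.4,273/1.4,.008)
print('knob',k,'foot',f,'white corners',wpt(c,s,590/1.4,357/1.4,.03),wpt(c,s,520/1.4,473/1.4,0))
print('foot edges',wpt(c,s,331/1.4,195,.008),wpt(c,s,450/1.4,195,.008))
e,d=wray(c,s,*o)
print('z from depth:',c['z_map'][214,278])
```

```text
[278.04541833 213.53705179] [ 259  194   39   40 1255]
knob [ 0.4746428  -0.10086707  0.071     ] foot [ 0.47573623 -0.10027867  0.008     ] white corners [ 0.61995728 -0.15646757  0.03      ] [ 0.58920255 -0.28031085  0.        ]
foot edges [ 0.43428933 -0.10018536  0.008     ] [ 0.51650761 -0.10018759  0.008     ]
z from depth: 0.25013247
```

Run:
```python
from h import *
g=[.475,-.1005]
print(arm.movel(g+[.05],Q(0)), arm.movel(g+[.012],Q(0),vel=.06,force_limit=8))
print(arm.get_state()['tool_pos'],arm.get_state()['contact_force'])
arm.move_gripper(.03); s=arm.get_state(); print(s['opening'],s['tool_pos'],s['contact_force'])
arm.movel(g+[.1],vel=.12); arm.hold(.2)
s=arm.get_state(); print(s['time_s'],s['opening'],s['tool_pos'],s['contact_force'])
a=arm.read_camera('wrist'); save('g.png',a['pixels'],1)
```

```text
False False
[ 0.47501711 -0.1005237   0.01196643] [ 0.61595191 -0.58869162  0.46392876]
0.03456241952721037 [ 0.4751955  -0.10053549  0.0124355 ] [-0.80535294  0.19490061  5.50714477]
4.2667 0.034403259514869375 [ 0.47447916 -0.10044352  0.09924193] [ 0.48111888 -0.10307851 -3.28866159]
```

View pics/g.png

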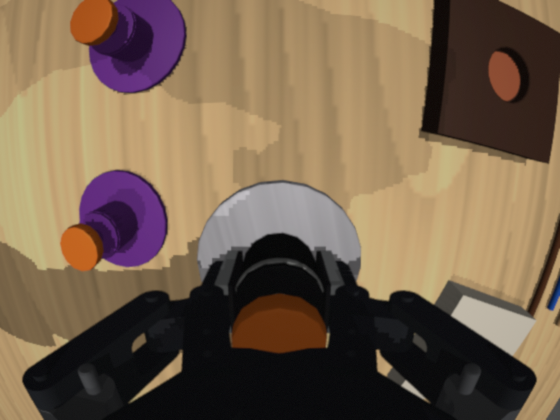

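The gauge is held upright and the wrist force of 3.3 N matches its weight. I stop short of the tile to refine its position with the wrist camera.

Run:
```python
from h import *
arm.movel([.475,-.1,.17]); arm.movep([.65,.10,.17],Q(0)); arm.hold(.2)
s=arm.get_state(); c=arm.read_camera('wrist'); import pickle; pickle.dump((s,c),open('w2.pkl','wb'))
save('w2.png',c['pixels'],1.4)
o,st,m=blob(c,280,150,140,(3,120,50),(18,255,255)); print(s['time_s'],s['tool_pos'],o,st,wpt(c,s,*o,.018))
```

```text
6.1667 [0.64973031 0.09798176 0.17035113] [279.27556644  79.76546234] [ 257   58   47   45 1633] [0.65024867 0.20452603 0.018     ]
```

View pics/w2.png

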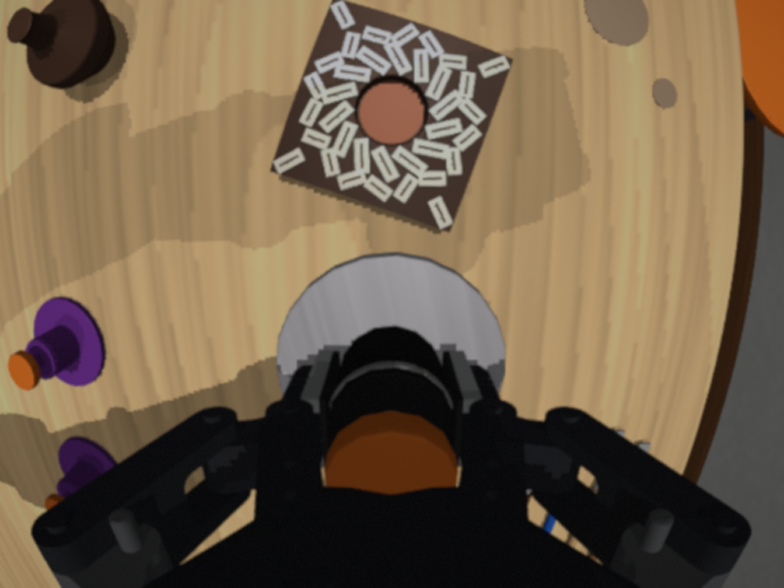

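The wrist view shows the leaf tile with its hollow at (390,111), giving (0.650, 0.2045), which agrees with the other two views. Placing now.

Run:
```python
from h import *
g=[.650,.2047]
arm.movep(g+[.12],Q(0)); arm.movel(g+[.056],vel=.1); arm.hold(.3)
f0=arm.get_state()['contact_force']
r=arm.movel(g+[.039],vel=.015,force_limit=3); s=arm.get_state(); print(r,s['tool_pos'],s['contact_force'],f0)
arm.move_gripper(.085); s=arm.get_state(); print(s['opening'],s['tool_pos'],s['contact_force'])
arm.movel(g+[.14],vel=.12); arm.movep([.650,.11,.2],Q(0)); arm.hold(.2)
s=arm.get_state(); print(s['time_s'],s['contact_force'])
c=arm.read_camera('wrist'); import pickle
pickle.dump((s,c,arm.read_camera('scene'),arm.read_camera('side')),open('w3.pkl','wb'))
save('w3.png',c['pixels'],1.2)
o,st,m=blob(c,280,110,110,(3,120,50),(18,255,255)); print(s['tool_pos'],o,st,wpt(c,s,*o,.101))
```

```text
True [0.64987874 0.20464496 0.04254942] [-1.23105161 -0.52968985  5.57096944] [ 0.55196022  0.6489806  -3.65345119]
0.08500528690909528 [0.64874145 0.20422016 0.04119471] [-0.79831184  0.27825591  0.37376035]
10.9333 [ 0.34485457  0.59710704 -0.26454908]
[0.64928787 0.11153539 0.19886984] [280.00921332  91.4238129 ] [ 259   71   43   42 1411] [0.64961723 0.2021663  0.101     ]
```

View pics/w3.png

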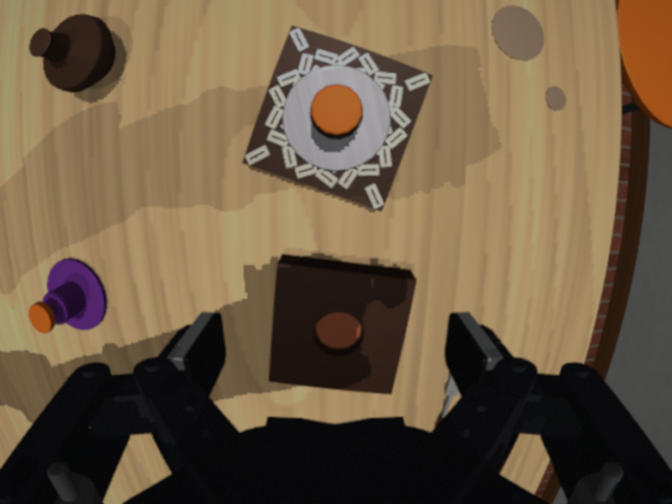

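The wrist view shows the gauge's foot centred on the leaf tile at (338,117) with the knob at (336,110), and the vase untouched. Next: close the jaws and press.

Run:
```python
from h import *
import pickle
s,c,_,_=pickle.load(open('w3.pkl','rb')); print('foot',wpt(c,s,338/1.2,117/1.2,.038))
g=[.6497,.2032]
arm.move_gripper(0.0); arm.movep(g+[.135],Q(0)); arm.movel(g+[.108],vel=.06); arm.hold(.3)
f0=arm.get_state()['contact_force'][2]
r=arm.movel(g+[.082],vel=.012,force_limit=9); s=arm.get_state(); print(r,s['time_s'],s['tool_pos'],s['contact_force'],f0)
for i in range(4):
    arm.hold(.2); s=arm.get_state(); F=s['contact_force'][2]-f0; print(round(s['time_s'],2),s['tool_pos'].round(4) if hasattr(s['tool_pos'],'round') else s['tool_pos'],round(F,2))
pickle.dump((arm.read_camera('scene'),arm.read_camera('side')),open('p.pkl','wb'))
```

```text
foot [0.65121268 0.20265363 0.038     ]
True 14.7417 [0.64980267 0.20323096 0.08919916] [-1.30479931 -0.92683226  6.57639439] -0.32815952997729425
14.94 [0.6498 0.2032 0.0892] 6.33
15.14 [0.6498 0.2032 0.0892] 7.07
15.34 [0.6498 0.2032 0.0892] 6.62
15.54 [0.6498 0.2032 0.0891] 6.49
```

The tip is at z = 0.0892, where contact with the hollow's floor is expected at 0.089. The force of 6.6 N is above the spring's 4.5 N. I press slightly firmer, hold, then release.

Run:
```python
from h import *
import pickle
g=[.6498,.2032]
r=arm.movel(g+[.0865],vel=.01,force_limit=6); s=arm.get_state(); print(r,s['tool_pos'],s['contact_force'])
for i in range(3): arm.hold(.5); s=arm.get_state(); print(s['time_s'],s['tool_pos'][2],s['contact_force'][2])
a=arm.read_camera('scene')
arm.movel(g+[.112],vel=.03); arm.movel(g+[.17],vel=.12); arm.movep([.60,.05,.24],Q(0)); arm.hold(.3)
s=arm.get_state(); print(s['time_s'],s['contact_force'])
b,c=arm.read_camera('scene'),arm.read_camera('side')
w=arm.read_camera('wrist')
O=((3,130,60),(18,255,255))
_,_,b0,c0=pickle.load(open('w3.pkl','rb'))
for n,x in(('before',b0),('pressed',a),('after',b)): save('x.png',x['pixels']); o=blob(x,290,285,40,*O); print(n,o[0],o[1])
o1=blob(b,290,285,40,*O)[0]
p=blob(c,146,215,40,*O); print(p[:2],tri(b,o1,c,p[0]))
o=np.hstack([a['pixels'][180:400,200:480],b['pixels'][180:400,200:480]]); save('end.png',o,1.4)
```

```text
True [0.64986058 0.2032628  0.08908744] [-2.58103144  0.38650583  8.66693407]
16.35 0.08914468031639802 8.692960894142386
16.85 0.08913518528856268 7.770057469309004
17.35 0.08911097841411486 7.686312437370536
20.0 [0.14550194 0.46840933 0.75081541]
before [296.88577586 274.40517241] [280 264  32  22 464]
pressed [293.02531646 284.0664557 ] [269 272  41  21 316]
after [297.00650759 274.19956616] [285 264  26  22 461]
(array([137.80377358, 203.39245283]), array([128, 196,  20,  16, 265], dtype=int32)) (array([0.65014533, 0.20379903, 0.09717792]), [np.float64(0.07403738534972557), np.float64(0.07403738534962934)])
```

View pics/end.png

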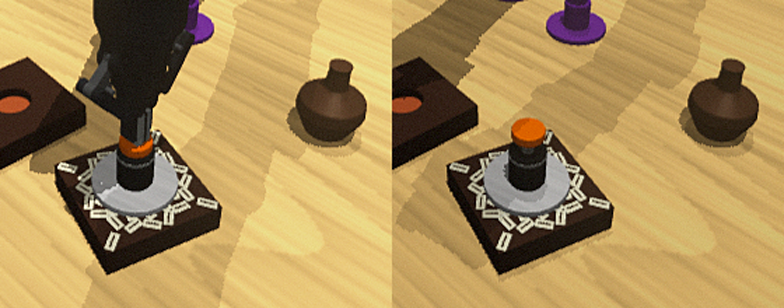

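Left, the knob is pressed down; right, the knob is back up. The gauge stands centred on the leaf tile, and the tile and vase have not moved. Handing in.

```bash
python3 -c "
from rig import arm
print(arm.close_job())"
```

```text
the job is handed in; nothing more can be done
None
```

The gauge with the black barrel now stands on the leaf tile over its hollow, with the pin sprung back up. I handed the job in at about 20 s, with the arm clear and touching nothing.

- **Placing:** Two fixed views and the wrist camera put the hollow at (0.650, 0.205). After placing, the foot measured (0.651, 0.203) and the knob about (0.650, 0.203), so the gauge is within about 2–3 mm of centre.
- **Pressing:** The knob stopped at z = 0.0891–0.0892, against 0.089 expected at the bottom. It stayed there for about 2.6 s at 6.5–8.7 N, above the spring's 4.5 N. A firmer push barely moved it, so the pin was on the floor of the hollow.
- **Release:** The knob returned to within 0.3 pixel of its earlier image position. Triangulated from two views, its centre came out at z = 0.097, as it should be with the pin up. The last picture shows the tile and vase where they were before.

**Small disagreements:** Triangulation put the hollow floor at z = 0.023, but depth gave 0.018–0.019, as expected for a 12 mm hollow in a 30 mm tile. There was also a brief upward force of about 5.5 N as the fingers closed on the barrel. Neither affected the result.

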